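# Find the bench supply output left on and switch it off

## Robot

A 7-joint arm with a two-finger parallel gripper is mounted at the origin on the work surface. World frame = base frame: x ahead of the robot, y to its left, z up, the work surface at z = 0. Lengths are in m, angles in rad, forces in N, time in s.
With the tool pointing down it reaches from about 0.425 to 0.925 m from the base axis. Payload 6.8 kg.
Tool frame: the origin (TCP) lies midway between the tips of the shut fingers; the grasp point (between the pads) lies 19 mm behind it; z points along the fingers, y is the direction in which the jaws open and shut (so a half turn about z gives the same grasp; the last joint's range is limited). The gripper opens to 85 mm and grips with 20 to 120 N. Pads are 22 mm wide; open, the fingers measure 114 mm over their backs; the gripper's body (76 mm by 85 mm) begins 54 mm behind the grasp point. The pads swing forward as they close: fully open they stand 13 mm farther back than shut.
Start: joints at [1.076, 0.477, 0.022, 1.555, -0.011, 1.109, -0.083], TCP at [0.255, -0.625, 0.231] pointing down, gripper open.
Joint ranges: [-2.96, 2.96], [-0.34, 2.1], [-1.41, 1.46], [0.24, 2.44], [-1.37, 4.51], [0.17, 1.92], [-2.96, 2.96]. Speed limits (rad/s): [2.39, 2.39, 3.14, 3.14, 3.14, 3.14, 3.14].

## Interface

Orientations are given as a unit quaternion [w, x, y, z].
In Python, from station import readout, eyes, ticket gives the robot as it stands. The module is installed in compiled form; this text tells all that it offers.
- The arm moves only by the shell command python3 -m crank 'ROWS' [FORCE]. ROWS is JSON, a list of rows, each an object of numbers: "jaw": the opening in per cent of the stroke, from 0 (shut) to 100 (fully open); "x", "y", "z": the shift along the tool's x, y, z in mm; "ax", "ay", "az": the turn, a rotation vector about the tool's x, y, z in degrees. In form: [{"jaw": .., "x": .., "y": .., "z": .., "ax": .., "ay": .., "az": ..}, ...]. A call has 1 to 12 rows; each row shifts and turns the commanded pose from where the row before left it, along the tool's axes as they then stand; what a row does not reach is not made up. A row lasts 1/8 s, in which the tool goes at most 62.5 mm and 10.7 degrees, less where a joint would pass 70% of its speed; a pose out of reach is approached as far as the arm can. A call with a gripper value outside its range is refused whole. The fingers move at their own pace and stop on an object; FORCE is the grip in N (left out, the last holds). Time passes only in rows, so rows that do not move let the fingers close. It gives the time, the measured TCP pose, the force and the opening at its end, in the units of the state.
- readout.get_obs(): the state, without advancing time (a new reading comes with each control period).
- eyes.read_camera(name): name is "side" or "top" or "wrist"; returns (picture, depth): 480x640x3 uint8, red, green, blue; 480x640 float32, m along the optical axis (not along the pixel's ray), 0 where there is no reading.
- eyes.calibration(name): a dict with "fx", "fy", "cx", "cy" (pixels), "R" (3x3) and "t" (3): a world point X has camera coordinates R X + t. Camera axes: x right, y down, z forward; pixel columns grow to the right and rows downward; lengths in m; the calibration is good to about 2 mm. A picture is of the moment at which its call begins: read the wrist's pose just before it. calibration takes no time and is no camera call; for the wrist camera it gives the pose at the moment of the call.
- ticket.hand_in(): hands the job in, once; it reports no verdict.
The state is a dict: "t": time; "q": joint angles; "joint_vel": joint speeds; "joint_torque": joint torques, N m; "eef_pos": TCP position; "tool_rot": TCP orientation; "contact_force": force on the tool from outside, world axes, zero at the start; "torque": the same for the moment, N m; "gripper_width": opening from 0.0 (shut) to 1.0 (fully open).
Only numpy, scipy, OpenCV 4.12 (cv2) and the standard library are available. Lean on these libraries where they do the work, as an engineer would, in place of code of your own. Each camera call takes 0.05 s, during which the arm holds its last target. There are 200 camera calls.

## Task

One output of the four-channel bench supply box was left on: its push-push key is still locked down a few millimetres lower than the other three. Tap each of the four keys lightly with the fingertips, working along the row from the robot's left to its right and making none of them click over, to find the locked one; then press that key right in and let it go, so that it springs up. Finish with all four keys up and the fingers clear; do not grasp or move anything else.

Things in the scene. Friction and masses are not known exactly. Their poses are not given: they have to be found in the camera images.
- box: grey and aluminium four-channel supply box, fixed, 150 (x) x 260 (y) x 60 mm high; origin at the centre of its underside, x away from the robot, y to the robot's left, z up. Key centres at x = -35 mm, y = +75, +25, -25, -75 mm (left to right as the robot sees them). Behind each key, at x = +45 mm, a red and a black terminal post, up to 17 mm above the top panel
- key_a_top (a point): centre of the top face of one of four identical white square keys, 24 x 24 mm. The four are shuffled along the row: the letter does not tell the place
- key_b_top (a point): the same point of another key. A key's top stands 75 mm above the table when up, 71 mm when locked down, 66 mm when pressed right in
- key_c_top (a point): the same point of another key. The black frame round each key is 32 mm wide and 3 mm high (63 mm above the table), so the fingers may overhang the key
- key_d_top (a point): the same point of another key
- key_a (a joint): how far the key of key_a_top is pushed straight down, m: 0 = up (off), 0.004 = locked down (on), 0.009 = bottom of its travel
- key_b (a joint): the same for the key of key_b_top. Push-push action: pushed in past 7 mm and let go, an up key stays locked at 4 mm, and a locked key comes all the way up
- key_c (a joint): the same for the key of key_c_top. The spring pushes back with 4 N at the top of the travel, 6.4 N at 4 mm, 9.4 N at the bottom. A tap below 4 N moves neither an up nor a locked key: the height of contact tells them apart
- key_d (a joint): the same for the key of key_d_top
- meter: red multimeter with a black face, loose, lying left of the box, 140 (x) x 72 (y) x 46 mm high; origin at the centre of its underside. Leave it alone
- breadboard: white breadboard with a small green circuit board and coloured posts on a black plate, loose, behind the box, 130 (x) x 200 (y) x 27 mm high; origin at the centre of its underside. Leave it alone
- bottle: black aluminium coffee bottle with a pale label, loose, standing right of and behind the box, 62 mm across, 165 mm high; origin at the centre of its underside. Leave it alone
- case: round red earphone case, loose, lying right of the box, 74 mm across, 33 mm high; origin at the centre of its underside. Leave it alone

How it is judged:
By the outcome, as a careful person would: the job done as asked, in the order asked, and still so for the second after the job is handed in, with the robot touching nothing.
It also fails if it takes over 48 s, if anything falls off the work surface, if the arm or the gripper's body presses on something with over 40 N, if the wrist force passes 120 N, or if a joint passes its speed limit or range.

## Working session

There is one attempt and no reset: what is moved stays moved. The work goes in short steps, Python scripts to look and compute and a shell command to move; the robot and the scene stay as the last step left them, time stands still between calls to the robot, and variables do not carry over. Pictures are saved under pics/ and viewed, about 8 in all and at most 12, crops included, and the job is handed in when it is done.

```bash
mkdir -p pics; python3 - <<'E'
from station import readout, eyes
import cv2, numpy as np
o=readout.get_obs(); print({k:np.round(v,3).tolist() for k,v in o.items()})
for n in ("side","top"):
    p,d=eyes.read_camera(n); c=eyes.calibration(n)
    np.savez(f"{n}.npz",p=p,d=d,**c)
    cv2.imwrite(f"pics/{n}0.png",p[:,:,::-1]); print(n,c)
E
```

```text
{'t': 0.0, 'q': [1.076, 0.478, 0.022, 1.556, -0.012, 1.109, -0.083], 'joint_vel': [-0.001, -0.001, 0.001, 0.0, -0.001, 0.001, -0.001], 'joint_torque': [0.0, -59.646, 1.608, -28.119, 0.012, 0.009, 0.0], 'eef_pos': [0.254, -0.625, 0.23], 'tool_rot': [-0.001, 0.981, 0.192, -0.0], 'contact_force': [-0.917, 0.136, 0.713], 'torque': [-0.03, -0.049, 0.064], 'gripper_width': 0.996}
side {'fx': 541.1158057370994, 'fy': 541.1158057370994, 'cx': 321.2307308378181, 'cy': 237.67340730375858, 'R': array([[-0.77582657, -0.6308565 ,  0.01063972],
       [-0.48624694,  0.58706997, -0.64723471],
       [ 0.40206597, -0.50731541, -0.76221652]]), 't': array([0.44196738, 0.34746653, 0.77911585])}
top {'fx': 462.24007278253316, 'fy': 462.24007278253316, 'cx': 322.31209272056196, 'cy': 244.06494801536218, 'R': array([[ 0.00888939, -0.99971196, -0.02229316],
       [-0.9967798 , -0.00708216, -0.07987409],
       [ 0.0796932 ,  0.0229314 , -0.99655564]]), 't': array([0.00980592, 0.58397428, 0.99628964])}
```

View pics/top0.png

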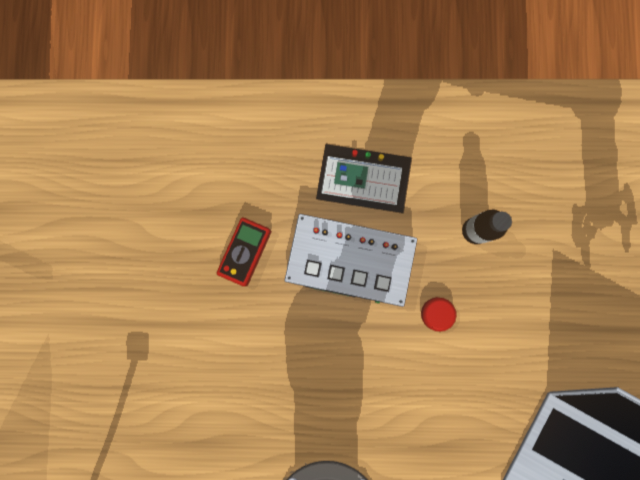

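View pics/side0.png

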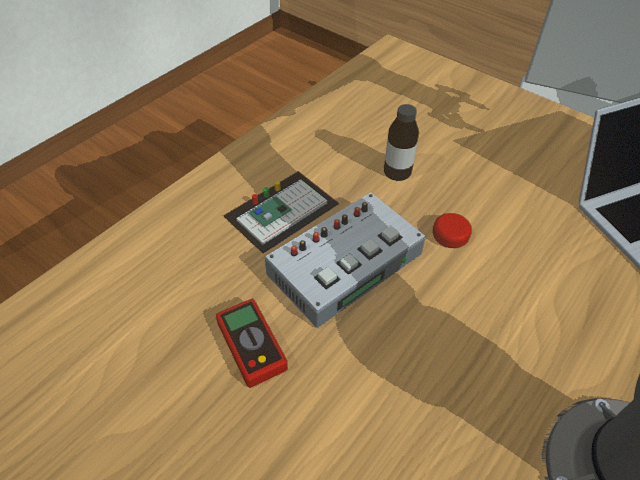

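The top view shows the keys at about (313,268), (336,273), (359,278) and (383,283), and the box corners at about (301,215), (417,240), (404,305) and (286,281). The side view shows the same row.

```bash
cat > h.py <<'E'
import numpy as np, cv2
def ray(c,u,v,z):
    d=c["R"].T@np.array([(u-c["cx"])/c["fx"],(v-c["cy"])/c["fy"],1.]); o=-c["R"].T@c["t"]
    return o+d*(z-o[2])/d[2]
E
python3 - <<'E'
from h import *
seeds={"top":[(313,268),(336,273),(359,278),(383,283)],"side":[(327,277),(349,262),(370,248),(390,236)]}
for n in ("top","side"):
    c=np.load(n+".npz"); g=cv2.cvtColor(c["p"],cv2.COLOR_RGB2GRAY)
    P=[]
    for th in (60,80):
        cs,_=cv2.findContours((g<th).astype(np.uint8),cv2.RETR_EXTERNAL,cv2.CHAIN_APPROX_NONE)
        for s in seeds[n]:
            b=[k for k in cs if cv2.pointPolygonTest(cv2.convexHull(k),s,False)>0]
            for k in b:
                h=cv2.convexHull(k);m=cv2.moments(h);u,v=m["m10"]/m["m00"],m["m01"]/m["m00"]
                X=ray(c,u,v,.063); print(n,th,s,np.round((u,v),1),round(m["m00"]),np.round(X,4), "depth",c["d"][s[1],s[0]])
    # key depth -> height
    for s in seeds[n]:
        w=[]
        for du in range(-4,5):
            for dv in range(-4,5):
                u,v=s[0]+du,s[1]+dv;z=c["d"][v,u]
                w.append(c["R"].T@(z*np.array([(u-c["cx"])/c["fx"],(v-c["cy"])/c["fy"],1.])-c["t"]))
        print(n,s,"pt",np.round(np.median(w,axis=0),4))
c=np.load("top.npz")
for s in [(301,215),(417,240),(404,305),(286,281)]: print("corner",np.round(ray(c,*s,.06),4))
for n in ("top","side"):
    p=np.load(n+".npz")["p"]; r=p[240:310,280:420] if n=="top" else p[215:295,305:415]
    cv2.imwrite(f"pics/{n}c.png",cv2.resize(r,None,fx=5,fy=5,interpolation=cv2.INTER_CUBIC)[:,:,::-1])
E
```

```text
top 80 (336, 273) [337.  274.4] 140 [ 0.5167 -0.018   0.063 ] depth 0.966677
top 80 (359, 278) [358.9 277.7] 201 [ 0.5102 -0.064   0.063 ] depth 0.96017456
top 80 (383, 283) [380.2 283.6] 137 [ 0.4982 -0.1087  0.063 ] depth 0.9579912
top (313, 268) pt [0.5295 0.0323 0.0755]
top (336, 273) pt [ 0.5196 -0.0158  0.0715]
top (359, 278) pt [ 0.5095 -0.0635  0.0758]
top (383, 283) pt [ 0.4996 -0.1133  0.0751]
side 60 (327, 277) [326.6 280.7] 169 [0.5269 0.0391 0.063 ] depth 0.91271996
side 60 (390, 236) [389.5 238.6] 136 [ 0.4977 -0.1074  0.063 ] depth 0.9714756
side 80 (327, 277) [326.4 280.4] 185 [0.5276 0.0389 0.063 ] depth 0.91271996
side 80 (349, 262) [348.5 265.8] 179 [ 0.5174 -0.0102  0.063 ] depth 0.93893474
side 80 (370, 248) [369.2 251.7] 172 [ 0.508  -0.0589  0.063 ] depth 0.9567874
side 80 (390, 236) [389.1 238.1] 164 [ 0.4988 -0.1079  0.063 ] depth 0.9714756
side (327, 277) pt [0.5265 0.039  0.0748]
side (349, 262) pt [ 0.5182 -0.012   0.0717]
side (370, 248) pt [ 0.5072 -0.0583  0.0748]
side (390, 236) pt [ 0.4961 -0.1051  0.0747]
corner [0.643  0.0598 0.06  ]
corner [ 0.591  -0.1869  0.06  ]
corner [ 0.454  -0.1588  0.06  ]
corner [0.502  0.0898 0.06  ]
```

View pics/topc.png

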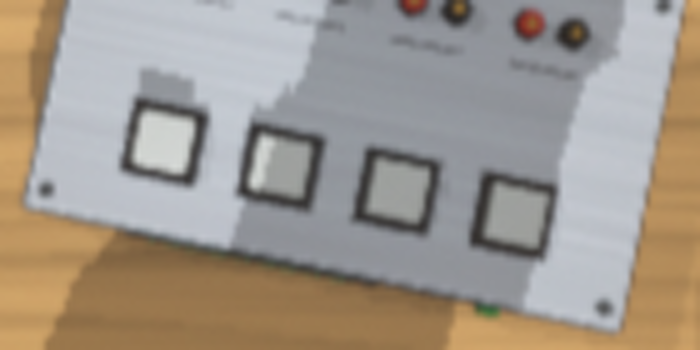

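The depth readings suggest key 2 is low, but all four still need tapping. Key positions are good to about 3 mm and the box yaw is about -11.6°. I'll move over the row, shut the jaws and align with the box.

```bash
python3 -m crank '[{"jaw":0,"x":38.5,"y":-37.2},{"jaw":0,"x":38.5,"y":-37.2},{"jaw":0,"x":38.5,"y":-37.2},{"jaw":0,"x":38.5,"y":-37.2},{"jaw":0,"x":38.5,"y":-37.2},{"jaw":0,"x":38.5,"y":-37.2},{"jaw":0,"x":38.5,"y":-37.2},{"jaw":0,"x":38.5,"y":-37.2},{"jaw":0,"x":38.5,"y":-37.2},{"jaw":0,"x":38.5,"y":-37.2},{"jaw":0,"x":38.5,"y":-37.2},{"jaw":0,"x":38.5,"y":-37.2}]'
python3 -m crank '[{"jaw":0,"az":8.4},{"jaw":0,"az":8.4},{"jaw":0,"az":8.4},{"jaw":0,"az":8.4},{"jaw":0},{"jaw":0},{"jaw":0},{"jaw":0}]'
python3 - <<'E'
from station import readout, eyes
import cv2, numpy as np
o=readout.get_obs(); print(o)
c=eyes.calibration("wrist"); p,d=eyes.read_camera("wrist")
np.savez("wrist.npz",p=p,d=d,**c); cv2.imwrite("pics/wrist.png",p[:,:,::-1])
E
```

```text
{'t': 0.1, 'q': array([ 1.07586559,  0.47773505,  0.02232767,  1.55635498, -0.01149399,
        1.10930637, -0.08311139]), 'joint_vel': array([ 6.87368471e-04, -2.31940192e-03, -2.74825333e-04, -1.89892584e-03,
        8.92651950e-04, -1.10006216e-03,  7.79460227e-05]), 'joint_torque': array([ 3.72982773e-03, -5.97761321e+01,  1.61334302e+00, -2.81957728e+01,
        1.28129238e-02,  5.03447140e-03,  1.53069305e-05]), 'eef_pos': array([ 0.25443985, -0.62462533,  0.23040983]), 'tool_rot': array([-8.08470596e-04,  9.81350777e-01,  1.92223698e-01, -2.20061243e-04]), 'contact_force': array([-0.64429833, -0.30983835,  0.33818858]), 'torque': array([-0.02135382, -0.01625164, -0.00519275]), 'gripper_width': 0.9978609138694743}schema error: expected keys jaw, x, y, z, ax, ay, az
schema error: expected keys jaw, x, y, z, ax, ay, az
```

View pics/wrist.png

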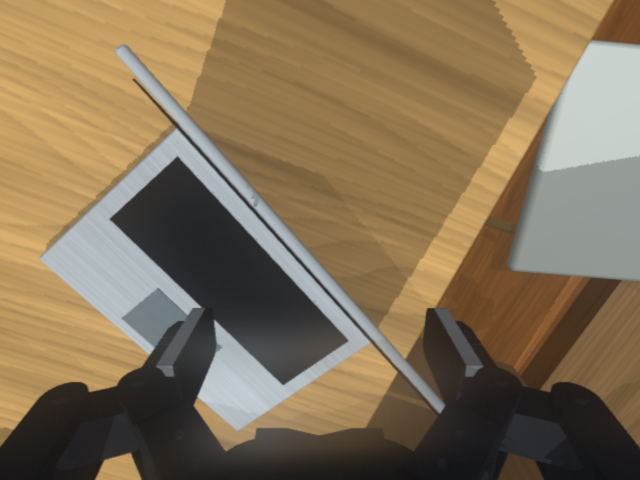

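Refused: every key has to be given. The picture shows an open laptop below the gripper, with its screen edge running from (120,45) to (440,410), so I'll check its height before moving.

```bash
python3 - <<'E'
import numpy as np
c=np.load("wrist.npz")
for u,v in [(125,48),(200,135),(255,200),(330,290),(400,375),(250,250),(600,100),(560,200)]:
    z=c["d"][v,u]; print((u,v),np.round(c["R"].T@(z*np.array([(u-c["cx"])/c["fx"],(v-c["cy"])/c["fy"],1.])-c["t"]),3))
E
```

```text
(125, 48) [ 0.325 -0.509  0.203]
(200, 135) [ 0.302 -0.548  0.202]
(255, 200) [ 0.283 -0.58   0.202]
(330, 290) [ 0.253 -0.632  0.202]
(400, 375) [-0.256 -1.084 -0.498]
(250, 250) [ 0.175 -0.579  0.014]
(600, 100) [ 0.523 -1.031 -0.295]
(560, 200) [ 0.35  -1.07  -0.297]
```

```bash
python3 -m crank '[{"jaw":100,"x":0,"y":0,"z":-40,"ax":0,"ay":0,"az":0},{"jaw":100,"x":0,"y":0,"z":-20,"ax":0,"ay":0,"az":0},{"jaw":0,"x":46,"y":-44,"z":0,"ax":0,"ay":0,"az":0},{"jaw":0,"x":46,"y":-44,"z":0,"ax":0,"ay":0,"az":0},{"jaw":0,"x":46,"y":-44,"z":0,"ax":0,"ay":0,"az":0},{"jaw":0,"x":46,"y":-44,"z":0,"ax":0,"ay":0,"az":0},{"jaw":0,"x":46,"y":-44,"z":0,"ax":0,"ay":0,"az":0},{"jaw":0,"x":46,"y":-44,"z":0,"ax":0,"ay":0,"az":0},{"jaw":0,"x":46,"y":-44,"z":0,"ax":0,"ay":0,"az":0},{"jaw":0,"x":46,"y":-44,"z":0,"ax":0,"ay":0,"az":0},{"jaw":0,"x":46,"y":-44,"z":0,"ax":0,"ay":0,"az":0},{"jaw":0,"x":46,"y":-44,"z":0,"ax":0,"ay":0,"az":0}]'
python3 -m crank '[{"jaw":0,"x":0,"y":0,"z":0,"ax":0,"ay":0,"az":8.4},{"jaw":0,"x":0,"y":0,"z":0,"ax":0,"ay":0,"az":8.4},{"jaw":0,"x":0,"y":0,"z":0,"ax":0,"ay":0,"az":8.4},{"jaw":0,"x":0,"y":0,"z":0,"ax":0,"ay":0,"az":8.4},{"jaw":0,"x":0,"y":0,"z":0,"ax":0,"ay":0,"az":0},{"jaw":0,"x":0,"y":0,"z":0,"ax":0,"ay":0,"az":0},{"jaw":0,"x":0,"y":0,"z":0,"ax":0,"ay":0,"az":0}]'
python3 - <<'E'
from station import readout, eyes
import cv2, numpy as np
o=readout.get_obs(); print({k:np.round(v,4).tolist() for k,v in o.items()})
c=eyes.calibration("wrist"); p,d=eyes.read_camera("wrist")
np.savez("wrist.npz",p=p,d=d,**c); cv2.imwrite("pics/wrist1.png",p[:,:,::-1])
E
```

```text
t: 1.65
eef_pos: [0.5103, -0.053, 0.2913]
tool_rot: [0.0, 0.981, 0.192, 0.0]
contact_force: [0.0, -0.8, 0.8]
gripper_width: -0.001
t: 2.52
eef_pos: [0.5099, -0.0547, 0.2913]
tool_rot: [0.0, 0.995, -0.099, -0.0]
contact_force: [-0.2, -0.2, 0.4]
gripper_width: -0.001
{'t': 2.525, 'q': [0.2616, 0.1723, -0.3125, 1.8465, 0.0583, 1.1317, -1.8402], 'joint_vel': [-0.0012, 0.0004, 0.0, 0.0019, -0.0007, 0.0008, -0.0075], 'joint_torque': [-0.039, -39.5278, -1.1431, -28.4022, 0.0117, 0.0018, 0.0244], 'eef_pos': [0.5099, -0.0547, 0.2913], 'tool_rot': [0.0, 0.9951, -0.0989, -0.0], 'contact_force': [-0.1967, -0.1973, 0.4079], 'torque': [-0.0102, -0.0034, 0.0035], 'gripper_width': -0.0007}
```

View pics/wrist1.png

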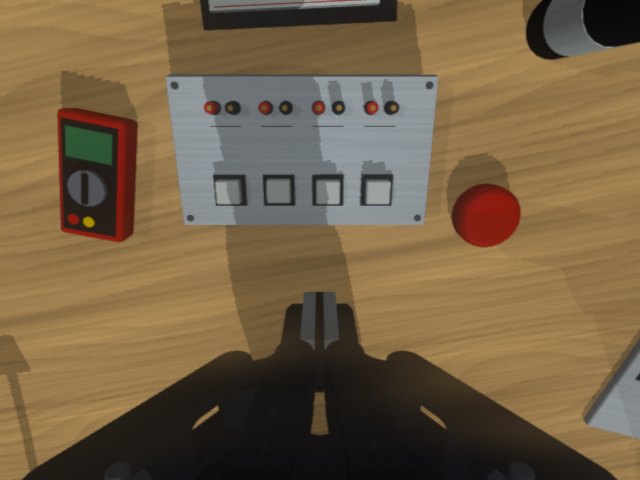

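The wrist view shows the row square to the tool, with the keys at (230,191), (279,191), (328,190) and (378,190).

```bash
python3 - <<'E'
from h import *
c=np.load("wrist.npz"); g=cv2.cvtColor(c["p"],cv2.COLOR_RGB2GRAY)
cs,_=cv2.findContours((g<70).astype(np.uint8),cv2.RETR_EXTERNAL,cv2.CHAIN_APPROX_NONE)
e=np.array([.5099,-.0547]); a=2*np.arctan2(-.0989,.9951); X=np.array([np.cos(a),np.sin(a)]); Y=np.array([np.sin(a),-np.cos(a)])
print(np.degrees(a))
for s in [(230,191),(279,191),(328,190),(378,190)]:
    for z in (.075,):
        p=ray(c,*s,z); d=p[:2]-e
        D=np.median(c["d"][s[1]-5:s[1]+6,s[0]-5:s[0]+6]); P=c["R"].T@(D*np.array([(s[0]-c["cx"])/c["fx"],(s[1]-c["cy"])/c["fy"],1.])-c["t"])
        print(s,"key",np.round(p,4),"tool xy mm",np.round(1000*np.array([d@X,d@Y]),1),"h",np.round(P[2],4))
    for k in cs:
        r=cv2.boundingRect(k)
        if r[0]<s[0]<r[0]+r[2] and r[1]<s[1]<r[1]+r[3] and r[2]<60:
            u,v=r[0]+(r[2]-1)/2,r[1]+(r[3]-1)/2; p=ray(c,u,v,.063); d=p[:2]-e
            print("  frame",r,np.round(p,4),np.round(1000*np.array([d@X,d@Y]),1))
E
```

```text
-11.351632505885354
(230, 191) key [0.5337 0.0304 0.075 ] tool xy mm [  6.5 -88.2] h 0.0746
  frame (214, 175, 33, 31) [0.5327 0.0336 0.063 ] [  4.9 -91. ]
(279, 191) key [ 0.5241 -0.0171  0.075 ] tool xy mm [  6.6 -39.7] h 0.0707
  frame (263, 175, 32, 31) [ 0.5229 -0.015   0.063 ] [  5.  -41.5]
(328, 190) key [ 0.5156 -0.0648  0.075 ] tool xy mm [7.6 8.8] h 0.0747
  frame (312, 174, 31, 32) [ 0.5137 -0.0637  0.063 ] [5.5 8.1]
(378, 190) key [ 0.5059 -0.1133  0.075 ] tool xy mm [ 7.6 58.3] h 0.0746
  frame (361, 174, 32, 31) [ 0.5043 -0.1134  0.063 ] [ 6.  58.6]
```

```bash
python3 -m crank '[{"jaw":0,"x":3.5,"y":-46,"z":30,"ax":0,"ay":0,"az":0},{"jaw":0,"x":0,"y":-46,"z":40,"ax":0,"ay":0,"az":0},{"jaw":0,"x":0,"y":0,"z":50,"ax":0,"ay":0,"az":0},{"jaw":0,"x":0,"y":0,"z":50,"ax":0,"ay":0,"az":0},{"jaw":0,"x":0,"y":0,"z":30,"ax":0,"ay":0,"az":0},{"jaw":0,"x":0,"y":0,"z":6,"ax":0,"ay":0,"az":0},{"jaw":0,"x":0,"y":0,"z":0,"ax":0,"ay":0,"az":0},{"jaw":0,"x":0,"y":0,"z":0,"ax":0,"ay":0,"az":0}]' 20
python3 -m crank '[{"jaw":0,"x":0,"y":0,"z":4,"ax":0,"ay":0,"az":0},{"jaw":0,"x":0,"y":0,"z":4,"ax":0,"ay":0,"az":0},{"jaw":0,"x":0,"y":0,"z":0,"ax":0,"ay":0,"az":0},{"jaw":0,"x":0,"y":0,"z":0,"ax":0,"ay":0,"az":0}]'
python3 - <<'E'
from station import readout, eyes
import cv2
print(readout.get_obs()["eef_pos"])
p,d=eyes.read_camera("side"); r=p[190:290,290:430]
cv2.imwrite("pics/s1.png",cv2.resize(r,None,fx=4,fy=4,interpolation=cv2.INTER_CUBIC)[:,:,::-1])
E
```

```text
t: 3.58
eef_pos: [0.5329, 0.0349, 0.0869]
tool_rot: [-0.0, 0.995, -0.1, 0.001]
contact_force: [0.7, 0.9, -0.6]
gripper_width: -0.003
t: 4.08
eef_pos: [0.5316, 0.0348, 0.0773]
tool_rot: [0.0, 0.995, -0.1, -0.0]
contact_force: [0.3, -0.7, 0.0]
gripper_width: 0.002
[0.53162557 0.0348334  0.07730223]
```

View pics/s1.png

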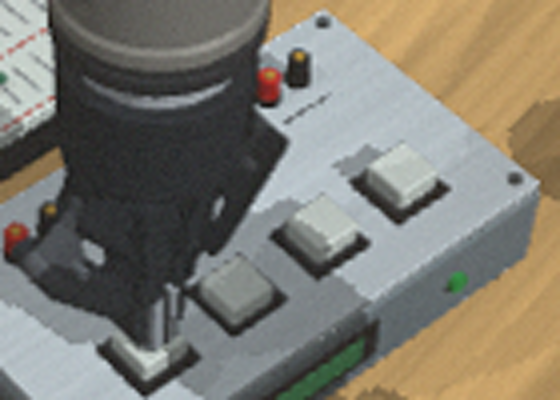

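The fingertips are over key 1, at about (160,340) in the crop. Next I step down finely.

```bash
for i in 1; do python3 -m crank '[{"jaw":0,"x":0,"y":0,"z":1,"ax":0,"ay":0,"az":0},{"jaw":0,"x":0,"y":0,"z":0,"ax":0,"ay":0,"az":0}]'; python3 -m crank '[{"jaw":0,"x":0,"y":0,"z":1,"ax":0,"ay":0,"az":0},{"jaw":0,"x":0,"y":0,"z":0,"ax":0,"ay":0,"az":0}]'; done; python3 -c 'from station import readout;o=readout.get_obs();print(o["eef_pos"],o["contact_force"])'
```

```text
t: 4.38
eef_pos: [0.5316, 0.0348, 0.0762]
tool_rot: [0.0, 0.995, -0.1, -0.0]
contact_force: [0.2, -0.5, 0.3]
gripper_width: -0.001
t: 4.62
eef_pos: [0.5316, 0.0348, 0.0752]
tool_rot: [0.0, 0.995, -0.1, -0.0]
contact_force: [1.3, -0.7, 0.9]
gripper_width: -0.0
[0.53162254 0.03480114 0.0752427 ] [ 1.31659191 -0.72520837  0.87304559]
```

```bash
python3 -m crank '[{"jaw":0,"x":0,"y":0,"z":0.3,"ax":0,"ay":0,"az":0},{"jaw":0,"x":0,"y":0,"z":0,"ax":0,"ay":0,"az":0}]'; python3 -m crank '[{"jaw":0,"x":0,"y":0,"z":0.2,"ax":0,"ay":0,"az":0},{"jaw":0,"x":0,"y":0,"z":0,"ax":0,"ay":0,"az":0}]'
```

```text
t: 4.88
eef_pos: [0.5317, 0.0348, 0.0751]
tool_rot: [0.0, 0.995, -0.1, 0.0]
contact_force: [-0.9, -0.5, 2.4]
gripper_width: 0.002
t: 5.12
eef_pos: [0.5317, 0.0348, 0.075]
tool_rot: [0.0, 0.995, -0.1, 0.0]
contact_force: [-1.1, 0.3, 4.1]
gripper_width: 0.001
```

Key 1 makes contact at 75.1 mm, so it is up. On to key 2.

```bash
python3 -m crank '[{"jaw":0,"x":0,"y":0,"z":-12,"ax":0,"ay":0,"az":0},{"jaw":0,"x":0,"y":25,"z":0,"ax":0,"ay":0,"az":0},{"jaw":0,"x":0,"y":25,"z":0,"ax":0,"ay":0,"az":0},{"jaw":0,"x":0,"y":0,"z":6,"ax":0,"ay":0,"az":0},{"jaw":0,"x":0,"y":0,"z":4.6,"ax":0,"ay":0,"az":0},{"jaw":0,"x":0,"y":0,"z":0,"ax":0,"ay":0,"az":0},{"jaw":0,"x":0,"y":0,"z":0,"ax":0,"ay":0,"az":0}]'
python3 -m crank '[{"jaw":0,"x":0,"y":0,"z":1,"ax":0,"ay":0,"az":0},{"jaw":0,"x":0,"y":0,"z":0,"ax":0,"ay":0,"az":0}]'
python3 -m crank '[{"jaw":0,"x":0,"y":0,"z":0.4,"ax":0,"ay":0,"az":0},{"jaw":0,"x":0,"y":0,"z":0,"ax":0,"ay":0,"az":0}]'
```

```text
t: 6.0
eef_pos: [0.5219, -0.0133, 0.0762]
tool_rot: [-0.0, 0.995, -0.099, 0.0]
contact_force: [0.1, 0.7, -0.6]
gripper_width: -0.0
t: 6.25
eef_pos: [0.5218, -0.014, 0.0752]
tool_rot: [-0.0, 0.995, -0.1, 0.0]
contact_force: [-0.2, -1.0, 0.3]
gripper_width: -0.0
t: 6.5
eef_pos: [0.5217, -0.0142, 0.0748]
tool_rot: [0.0, 0.995, -0.1, -0.0]
contact_force: [0.3, -0.4, -0.3]
gripper_width: 0.001
```

No contact yet, so I continue towards 71 mm.

```bash
python3 -m crank '[{"jaw":0,"x":0,"y":0,"z":1,"ax":0,"ay":0,"az":0},{"jaw":0,"x":0,"y":0,"z":0,"ax":0,"ay":0,"az":0}]'
python3 -m crank '[{"jaw":0,"x":0,"y":0,"z":1,"ax":0,"ay":0,"az":0},{"jaw":0,"x":0,"y":0,"z":0,"ax":0,"ay":0,"az":0}]'
python3 -m crank '[{"jaw":0,"x":0,"y":0,"z":1,"ax":0,"ay":0,"az":0},{"jaw":0,"x":0,"y":0,"z":0,"ax":0,"ay":0,"az":0}]'
python3 -m crank '[{"jaw":0,"x":0,"y":0,"z":0.5,"ax":0,"ay":0,"az":0},{"jaw":0,"x":0,"y":0,"z":0,"ax":0,"ay":0,"az":0}]'
python3 -m crank '[{"jaw":0,"x":0,"y":0,"z":0.3,"ax":0,"ay":0,"az":0},{"jaw":0,"x":0,"y":0,"z":0,"ax":0,"ay":0,"az":0}]'
```

```text
t: 6.75
eef_pos: [0.5217, -0.0142, 0.0737]
tool_rot: [0.0, 0.995, -0.1, -0.0]
contact_force: [0.2, -0.7, 0.9]
gripper_width: -0.002
t: 7.0
eef_pos: [0.5217, -0.0142, 0.0727]
tool_rot: [0.0, 0.995, -0.1, -0.0]
contact_force: [-0.5, -0.3, -0.2]
gripper_width: 0.0
t: 7.25
eef_pos: [0.5217, -0.0142, 0.0717]
tool_rot: [0.0, 0.995, -0.1, -0.0]
contact_force: [-0.0, 0.5, -0.2]
gripper_width: -0.003
t: 7.5
eef_pos: [0.5217, -0.0142, 0.0713]
tool_rot: [0.0, 0.995, -0.1, -0.0]
contact_force: [-0.5, 0.2, -0.1]
gripper_width: -0.0
t: 7.75
eef_pos: [0.5218, -0.0142, 0.0711]
tool_rot: [-0.0, 0.995, -0.1, 0.0]
contact_force: [-0.9, -0.5, 0.5]
gripper_width: -0.001
```

```bash
python3 -m crank '[{"jaw":0,"x":0,"y":0,"z":0.25,"ax":0,"ay":0,"az":0},{"jaw":0,"x":0,"y":0,"z":0,"ax":0,"ay":0,"az":0}]'
```

```text
t: 8.0
eef_pos: [0.5218, -0.0142, 0.0709]
tool_rot: [0.0, 0.995, -0.1, 0.0]
contact_force: [-0.6, 0.5, 3.5]
gripper_width: 0.003
```

Key 2 makes contact at 70.9–71 mm with 3.5 N, so it is the locked one. On to key 3.

```bash
python3 -m crank '[{"jaw":0,"x":0,"y":0,"z":-16,"ax":0,"ay":0,"az":0},{"jaw":0,"x":0,"y":25,"z":0,"ax":0,"ay":0,"az":0},{"jaw":0,"x":0,"y":25,"z":0,"ax":0,"ay":0,"az":0},{"jaw":0,"x":0,"y":0,"z":6,"ax":0,"ay":0,"az":0},{"jaw":0,"x":0,"y":0,"z":4.6,"ax":0,"ay":0,"az":0},{"jaw":0,"x":0,"y":0,"z":0,"ax":0,"ay":0,"az":0},{"jaw":0,"x":0,"y":0,"z":0,"ax":0,"ay":0,"az":0}]'
python3 -m crank '[{"jaw":0,"x":0,"y":0,"z":0.7,"ax":0,"ay":0,"az":0},{"jaw":0,"x":0,"y":0,"z":0,"ax":0,"ay":0,"az":0}]'
```

```text
t: 8.88
eef_pos: [0.512, -0.0623, 0.0762]
tool_rot: [-0.0, 0.995, -0.099, -0.0]
contact_force: [0.2, 0.7, 0.3]
gripper_width: 0.005
t: 9.12
eef_pos: [0.5118, -0.063, 0.0755]
tool_rot: [-0.0, 0.995, -0.1, 0.0]
contact_force: [0.2, 0.0, -0.1]
gripper_width: 0.002
```

```bash
python3 -m crank '[{"jaw":0,"x":0,"y":0,"z":0.4,"ax":0,"ay":0,"az":0},{"jaw":0,"x":0,"y":0,"z":0,"ax":0,"ay":0,"az":0}]'
python3 -m crank '[{"jaw":0,"x":0,"y":0,"z":0.2,"ax":0,"ay":0,"az":0},{"jaw":0,"x":0,"y":0,"z":0,"ax":0,"ay":0,"az":0}]'
```

```text
t: 9.38
eef_pos: [0.5119, -0.0632, 0.0752]
tool_rot: [-0.0, 0.995, -0.1, 0.0]
contact_force: [0.3, -0.1, 0.4]
gripper_width: 0.003
t: 9.62
eef_pos: [0.5119, -0.0632, 0.0751]
tool_rot: [0.0, 0.995, -0.1, 0.0]
contact_force: [-1.1, -0.0, 3.6]
gripper_width: 0.002
```

Key 3 makes contact at 75.1 mm with 3.6 N, so it is up. Key 4 is next.

```bash
python3 -m crank '[{"jaw":0,"x":0,"y":0,"z":-12,"ax":0,"ay":0,"az":0},{"jaw":0,"x":0,"y":25,"z":0,"ax":0,"ay":0,"az":0},{"jaw":0,"x":0,"y":25,"z":0,"ax":0,"ay":0,"az":0},{"jaw":0,"x":0,"y":0,"z":6,"ax":0,"ay":0,"az":0},{"jaw":0,"x":0,"y":0,"z":5.2,"ax":0,"ay":0,"az":0},{"jaw":0,"x":0,"y":0,"z":0,"ax":0,"ay":0,"az":0},{"jaw":0,"x":0,"y":0,"z":0,"ax":0,"ay":0,"az":0}]'
python3 -m crank '[{"jaw":0,"x":0,"y":0,"z":0.4,"ax":0,"ay":0,"az":0},{"jaw":0,"x":0,"y":0,"z":0,"ax":0,"ay":0,"az":0}]'
```

```text
t: 10.5
eef_pos: [0.502, -0.1113, 0.0756]
tool_rot: [-0.0, 0.995, -0.099, -0.0]
contact_force: [-0.6, -0.2, -0.8]
gripper_width: -0.0
t: 10.75
eef_pos: [0.5019, -0.112, 0.0753]
tool_rot: [-0.0, 0.995, -0.099, 0.0]
contact_force: [-0.2, -0.0, 0.2]
gripper_width: -0.0
```

```bash
python3 -m crank '[{"jaw":0,"x":0,"y":0,"z":0.3,"ax":0,"ay":0,"az":0},{"jaw":0,"x":0,"y":0,"z":0,"ax":0,"ay":0,"az":0}]'
```

```text
t: 11.0
eef_pos: [0.5019, -0.1121, 0.0751]
tool_rot: [-0.0, 0.995, -0.1, 0.0]
contact_force: [-0.1, -0.2, 3.8]
gripper_width: -0.002
```

Key 4 is up as well. Back over key 2 (50 mm pitch twice) to press it in.

```bash
python3 -m crank '[{"jaw":0,"x":0,"y":0,"z":-12,"ax":0,"ay":0,"az":0},{"jaw":0,"x":0,"y":-25,"z":0,"ax":0,"ay":0,"az":0},{"jaw":0,"x":0,"y":-25,"z":0,"ax":0,"ay":0,"az":0},{"jaw":0,"x":0,"y":-25,"z":0,"ax":0,"ay":0,"az":0},{"jaw":0,"x":0,"y":-25,"z":0,"ax":0,"ay":0,"az":0},{"jaw":0,"x":0,"y":0,"z":0,"ax":0,"ay":0,"az":0},{"jaw":0,"x":0,"y":0,"z":7,"ax":0,"ay":0,"az":0},{"jaw":0,"x":0,"y":0,"z":6,"ax":0,"ay":0,"az":0},{"jaw":0,"x":0,"y":0,"z":0,"ax":0,"ay":0,"az":0}]'
python3 -m crank '[{"jaw":0,"x":0,"y":0,"z":2,"ax":0,"ay":0,"az":0},{"jaw":0,"x":0,"y":0,"z":2,"ax":0,"ay":0,"az":0},{"jaw":0,"x":0,"y":0,"z":2,"ax":0,"ay":0,"az":0},{"jaw":0,"x":0,"y":0,"z":1,"ax":0,"ay":0,"az":0},{"jaw":0,"x":0,"y":0,"z":0,"ax":0,"ay":0,"az":0}]'
```

```text
t: 12.12
eef_pos: [0.521, -0.0152, 0.0732]
tool_rot: [0.0, 0.995, -0.1, -0.001]
contact_force: [-0.2, 0.3, 1.4]
gripper_width: -0.003
t: 12.75
eef_pos: [0.5219, -0.0145, 0.0676]
tool_rot: [0.0, 0.995, -0.1, 0.0]
contact_force: [-3.2, -0.3, 7.7]
gripper_width: -0.002
```

```bash
python3 -m crank '[{"jaw":0,"x":0,"y":0,"z":1,"ax":0,"ay":0,"az":0},{"jaw":0,"x":0,"y":0,"z":1,"ax":0,"ay":0,"az":0},{"jaw":0,"x":0,"y":0,"z":0.5,"ax":0,"ay":0,"az":0},{"jaw":0,"x":0,"y":0,"z":0,"ax":0,"ay":0,"az":0}]'
```

```text
t: 13.25
eef_pos: [0.5219, -0.0145, 0.066]
tool_rot: [0.0, 0.995, -0.1, 0.0]
contact_force: [-5.4, -0.4, 17.1]
gripper_width: -0.003
```

The key is at the bottom of its travel: 66.0 mm with 17 N. I'll release it, rise clear and look.

```bash
python3 -m crank '[{"jaw":0,"x":0,"y":0,"z":-3,"ax":0,"ay":0,"az":0},{"jaw":0,"x":0,"y":0,"z":-6,"ax":0,"ay":0,"az":0},{"jaw":0,"x":0,"y":0,"z":-20,"ax":0,"ay":0,"az":0},{"jaw":0,"x":0,"y":0,"z":-50,"ax":0,"ay":0,"az":0},{"jaw":0,"x":0,"y":0,"z":-50,"ax":0,"ay":0,"az":0},{"jaw":0,"x":0,"y":0,"z":-50,"ax":0,"ay":0,"az":0},{"jaw":0,"x":0,"y":0,"z":-40,"ax":0,"ay":0,"az":0},{"jaw":0,"x":0,"y":0,"z":0,"ax":0,"ay":0,"az":0},{"jaw":0,"x":0,"y":0,"z":0,"ax":0,"ay":0,"az":0},{"jaw":0,"x":0,"y":0,"z":0,"ax":0,"ay":0,"az":0}]'
python3 - <<'E'
from station import eyes
from h import *
import time
c=eyes.calibration("wrist"); p,d=eyes.read_camera("wrist")
cv2.imwrite("pics/wrist2.png",p[:,:,::-1])
for k in [(.5322,.0345),(.5225,-.0145),(.5127,-.063),(.503,-.112)]:
    x=c["R"]@np.array([*k,.075])+c["t"]; u=int(c["fx"]*x[0]/x[2]+c["cx"]); v=int(c["fy"]*x[1]/x[2]+c["cy"])
    D=np.median(d[v-3:v+4,u-3:u+4]); P=c["R"].T@(D*np.array([(u-c["cx"])/c["fx"],(v-c["cy"])/c["fy"],1.])-c["t"]); print((u,v),np.round(P,4))
cs=eyes.calibration("side"); p,d=eyes.read_camera("side")
for u,v in [(327,277),(349,262),(370,248),(390,236)]:
    D=np.median(d[v-3:v+4,u-3:u+4]); P=cs["R"].T@(D*np.array([(u-cs["cx"])/cs["fx"],(v-cs["cy"])/cs["fy"],1.])-cs["t"]); print("side",np.round(P,4))
E
```

```text
t: 14.5
eef_pos: [0.5209, -0.0143, 0.282]
tool_rot: [0.0, 0.995, -0.1, -0.001]
contact_force: [0.4, -0.4, 1.3]
gripper_width: 0.001
(267, 197) [0.5329 0.0347 0.0745]
(318, 197) [ 0.5232 -0.0138  0.0749]
(369, 197) [ 0.5133 -0.0623  0.0746]
(421, 197) [ 0.5033 -0.1118  0.0746]
side [0.526  0.0395 0.0749]
side [ 0.5167 -0.0096  0.075 ]
side [ 0.5072 -0.0585  0.0746]
side [ 0.4958 -0.1042  0.0745]
```

View pics/wrist2.png

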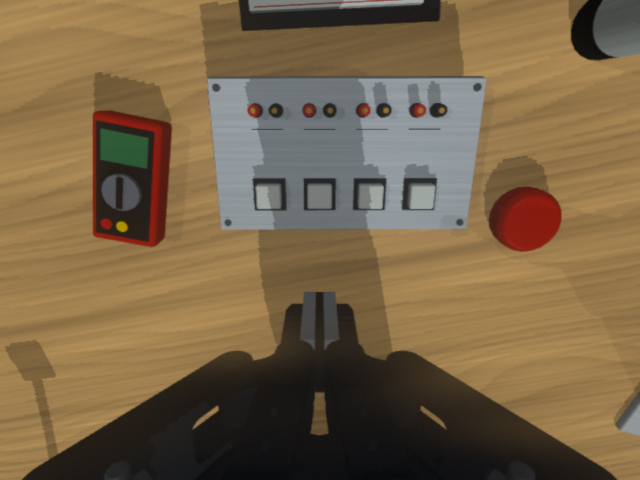

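All four keys, at (267–421,197), now read about 75 mm in both views. The fingers are clear and the other objects are where they were.

```bash
python3 -c 'from station import ticket;print(ticket.hand_in())'
```

```text
the job is handed in; nothing more can be done
None
```

The locked key was the second from the robot's left. I pressed it right in and released it, and all four keys now stand up. The job was handed in at about 14.6 s of the 48 s allowed.

- **Taps, left to right:** contact came at 75.1, 71.0, 75.1 and 75.1 mm above the table. The forces were about 2.4–4.1, 3.5, 3.6 and 3.8 N, and no key clicked over.
- **Press:** key 2 went to the bottom of its travel, 66.0 mm, with 17 N on the fingertips. It sprang up when released.
- **Last checks:** depth readings from the wrist and side cameras put all four keys at 74.5–75.0 mm. The fingers stood about 0.2 m above the box. The multimeter and earphone case looked undisturbed; I did not measure the other objects again.

**Checks that disagreed:**
- The first tap on key 1 briefly read 4.1 N, just over the 4 N threshold. The noise is about 1 N, and the fingertip measured 75.0 mm there, so the key barely moved if at all.
- The side camera placed the keys about 5 mm further left than the top and wrist cameras did. I aimed close to the top and wrist values, and the taps all landed on the keys.

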